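Wedge a press-fitted gearbox housing open evenly

TASK

The stirrer's gearbox housing is press-fitted shut along the seam on its top. Take the steel wedge from the tool rack and work the two halves apart evenly: push it about halfway into the notch at one end of the seam, then go from end to end, pushing it fully home, until both ends are fully open, never opening one end wide while the other is still shut. Touch the housing with the wedge only, and at the end leave the wedge standing fully home in one of the notches.

Things in the scene. Friction and masses are not known exactly. Their poses are not given: they have to be found in the camera images.
- wedge: Wedge hanging tip down, 110 mm tall, 0.14 kg; origin mid-tip, z up, x across its thickness, y along its edge. Steel blade 14 mm wide (y), 3 mm thick (x) at the tip, both faces tapering to 16 mm thick at 44 mm, straight to 50; flat collar 30 (x) by 40 (y) mm from 50 to 56 mm; black handle of rectangular section 16 (x) by 24 (y) mm from 56 to 110 mm: grip it there.
- tool_rack: Low dark steel rack, fixed, 60 (x) by 206 (y) mm, top 62 mm above the table; origin mid-underside. Three square 21 mm holes at y = -75, 0, 75 mm; the wedge hangs by its collar in any one, tip 12 mm above the table, free when lifted over 50 mm. The other two tools (tops 122 mm above the table) are not needed: round handle and collar; thin stem with crossbar.
- housing: Cradle plate, fixed, 108 (x) by 150 (y) by 8 mm; origin mid-underside. On it the grey-painted housing, 76 (x) by 130 (y) mm, flat top 73 mm above the table. Its two halves meet in a seam along y at x = 0, with notches at y = +45 (left) and -45 mm (right), each 26 mm long: a V mouth 16 mm wide, narrowing over 6 mm depth to a 4 mm slot down to the plate.
- left_near (a point): Point on the near (-x) half in the middle of the left notch, on the seam face at top level; x across the seam, y along it, turning with the half. It meets left_far while shut; their distance is how far this end is open. The wedge (its y along the seam) pushed straight down here with about 5 to 15 N drives the halves apart at this end alone; friction keeps them so.
- left_far (a point): The same on the far (+x) half: partner of left_near. How far an end opens depends on how far the wedge's tip is below the flat top: from about 10 mm on it begins to open; at 28 mm (halfway) about 5.5 mm; at 50 mm (fully home, collar down on the top) about 12 mm.
- right_near (a point): Point on the near (-x) half in the middle of the right notch, on the seam face at the level of the top, 73 mm above the table; it meets right_far while this end is shut, and their distance is how far it is open. Works like the left end.
- right_far (a point): The same on the far (+x) half: partner of right_near. A tall round vessel stands at the back right of the table (nearest about 0.67 m from the base axis): draw the arm in before swinging past it.

How it is judged:
By the outcome, as a careful person would: the job done as asked, in the order asked, and still so for the second after the job is handed in, with the robot touching nothing.
It also fails if it takes over 58 s, if anything falls off the work surface, if the arm or the gripper's body presses on something with over 40 N, if the wrist force passes 120 N, or if a joint passes its speed limit or range.

ROBOT

A 6-joint arm with a two-finger parallel gripper is mounted at the origin on a cart in front of the work surface, level with it; the furniture and walls round the work are solid. World frame = base frame: x ahead of the robot, y to its left, z up, the work surface at z = 0. Lengths are in m, angles in rad, forces in N, time in s.
With the tool pointing down it reaches from about 0.425 to 0.95 m from the base axis. Payload 3.5 kg.
Tool frame: the origin (TCP) lies between the finger pads; the fingertips stand 19 mm ahead of it and the grasp point (between the pads) is the TCP (ctrl.nose_length is the distance from the TCP to the fingertips, in m); z points along the fingers, y is the line along which they close (so a half turn about z gives the same grasp; the last joint's range is limited). The gripper opens to 85 mm and grips with 20 to 120 N. Pads are 22 mm wide; open, the fingers measure 114 mm over their backs; the gripper's body (76 mm by 85 mm) begins 54 mm behind the grasp point. The pads swing forward as they close: fully open they stand 13 mm farther back than shut.
Start: joints at [-1.377, 0.286, 1.577, -0, 1.279, -0.15], TCP at [0.228, -0.635, 0.25] pointing down, gripper open.
Joint ranges: [-2.77, 2.77], [-0.9, 2.22], [0.21, 2.48], [-1.53, 4.67], [0.24, 2.81], [-2.84, 2.84]. Speed limits (rad/s): [2.79, 2.79, 3.14, 3.14, 3.14, 3.14].

INTERFACE

Orientations are given as a unit quaternion [x, y, z, w].
In Python, from plant import ctrl gives the robot as it stands.
- The arm moves only by the tool apply_moves, never from a script. Its argument "series" is a list of rows, each a list of 6 numbers: the shift along the world's x, y, z scaled (see below), then the turn, a rotation vector about the world's x, y, z scaled (see below). A call has 1 to 20 rows; each row is the pose to reach, as a shift and turn from the pose commanded when the call began; what a row does not reach only later rows make up. The controller multiplies each number of a shift by 0.8 m and each number of a turn by 45 degrees. A row lasts 1/8 s, in which the tool goes at most 62.5 mm and 10.7 degrees, less where a joint would pass 70% of its speed; a pose out of reach is approached as far as the arm can. A call with a number of a shift or a turn outside -1 to 1 is refused whole. A call with a gripper value outside its range is refused whole. "jaw" is the opening, from 0 (shut) to 1 (fully open), set as the call begins (left out, the last holds). The fingers move at their own pace and stop on an object; "squeeze" is the grip in N (left out, the last holds). Time passes only in rows, so rows that repeat a pose let the fingers close. It gives the time, the measured TCP pose, the force, the opening and the grip force at its end, in the units of the state.
- ctrl.get_state(): the state, without advancing time (a new reading comes with each control period).
- ctrl.read_camera(name): name is "side" or "top"; returns the picture (480x640x3 uint8, red, green, blue); there is no depth.
- ctrl.get_calibration(name): a dict with "fx", "fy", "cx", "cy" (pixels), "xyz" and "orientation" of the camera in the world. Camera axes: x right, y up, looking along -z (the intrinsics and any distortion apply to the point x, -y, -z); pixel columns grow to the right and rows downward; lengths in m; the calibration is good to about 2 mm. A picture is of the moment at which its call begins. get_calibration takes no time and is no camera call.
- ctrl.sign_off(): hands the job in; it is judged then, once.
Trained networks look in the newest picture that a camera, given by its name, has taken for a name from the list of things; names that differ only in an ending like _2 or _b are one class to them, and where a whole thing is asked for, a point or a joint stands for the part that bears it (a point fixed in the world has none). Each returns a list of dicts, best first, with "p" (0 to 1); they miss things now and then, are a little off and sometimes report something else, mostly with a low value. They report only what shows in the picture. A call takes as long as a camera call.
- ctrl.boxes_of(thing, camera): "xy" ([column, row] as shares, 0 to 1, of the picture: columns of its width, rows of its height, amid what is visible of it).
- ctrl.silhouettes(thing, camera): "pixels" (480x640 bool, what is visible of it) and "xy" ([column, row] as shares, 0 to 1, of the picture: columns of its width, rows of its height, amid what is visible of it).
The state is a dict: "time": time; "qpos": joint angles; "dq": joint speeds; "joint_efforts": joint torques, N m; "eef_pos": TCP position; "tcp_rot": TCP orientation; "contact_force": force on the tool from outside, world axes, zero at the start; "wrist_torque": the same for the moment, N m; "opening": opening from 0.0 (shut) to 1.0 (fully open); "finger_force": force on a finger pad.
Only numpy, scipy, OpenCV 4.12 (cv2) and the standard library are available. Lean on these libraries where they do the work, as an engineer would, in place of code of your own. Each camera call takes 0.05 s, during which the arm holds its last target. There are 200 camera calls.

## Working session

There is one attempt and no reset: what is moved stays moved. The work goes in short steps, Python scripts to look and compute and a tool call to move; the robot and the scene stay as the last step left them, time stands still between calls to the robot, and variables do not carry over. Pictures are saved under pics/ and viewed, at most 10 in all, crops included, and the job is handed in when it is done.

Besides the shell and the picture viewer there is one more tool, called after "Request:" as name([rows], argument=value, ...), one row to a line, values as JSON. apply_moves: Moves the arm, as the interface text tells. Shifts and turns lie within -1 to 1; 1 stands for 0.8 m of shift or 45 degrees of turn. Its arguments: {"type":"object","properties":{"series":{"type":"array"},"jaw":{"type":"number"},"squeeze":{"type":"number"}},"required":["series"]}

```bash
mkdir -p pics
cat > h.py <<'E'
import numpy as np,cv2
from plant import ctrl
from scipy.spatial.transform import Rotation as R
def cal(n):
    c=ctrl.get_calibration(n); return c,np.array(c['xyz']),R.from_quat(c['orientation'])
def ray(n,uv):
    c,o,r=cal(n); d=np.array([(uv[0]-c['cx'])/c['fx'],-(uv[1]-c['cy'])/c['fy'],-1.]); return o,r.apply(d)
def onz(n,uv,z):
    o,d=ray(n,uv); return o+d*(z-o[2])/d[2]
def proj(n,p):
    c,o,r=cal(n); q=r.inv().apply(np.atleast_2d(p)-o); return np.c_[c['cx']+c['fx']*q[:,0]/-q[:,2],c['cy']+c['fy']*q[:,1]/q[:,2]]
def tri(a,ua,b,ub):
    o1,d1=ray(a,ua);o2,d2=ray(b,ub)
    s=np.linalg.lstsq(np.c_[d1,-d2],o2-o1,rcond=None)[0]; p,q=o1+s[0]*d1,o2+s[1]*d2
    return (p+q)/2,np.linalg.norm(p-q)
def snap(n,f):
    im=ctrl.read_camera(n); cv2.imwrite('pics/'+f,im[:,:,::-1]); return im
E
python3 - <<'E'
from h import *
np.set_printoptions(precision=4,suppress=True)
print(ctrl.get_state())
for n in('top','side'):
    print(n,ctrl.get_calibration(n)); snap(n,n+'0.png')
    for t in('wedge','tool_rack','housing','left_near','left_far','right_near','right_far'):
        for b in ctrl.boxes_of(t,n)[:3]: print(t,round(b['p'],2),np.array(b['xy'])*[640,480])
E
```

```text
{'time': 0.0, 'qpos': array([-1.377 ,  0.2872,  1.5782, -0.    ,  1.2786, -0.15  ]), 'dq': array([ 0.0005, -0.0003, -0.0008,  0.0003, -0.0013,  0.0006]), 'joint_efforts': array([  0.0003, -40.5984, -29.2621,  -0.0002,   0.0057,   0.    ]), 'eef_pos': array([ 0.2274, -0.6349,  0.2489]), 'tcp_rot': array([ 0.9853,  0.171 , -0.    , -0.0012]), 'contact_force': array([-1.2295,  0.0951,  0.38  ]), 'wrist_torque': array([-0.0074,  0.0253,  0.0124]), 'finger_force': 0.0, 'opening': 0.9998713825796394}
top {'fx': 489.4858848644245, 'fy': 489.4858848644245, 'cx': 318.2781917214576, 'cy': 241.84590723233484, 'xyz': array([0.3641, 0.0025, 0.9747]), 'orientation': array([-0.0328,  0.0385,  0.7091, -0.7033])}
wedge 0.79 [475.584 253.824]
tool_rack 0.68 [426.688 253.824]
housing 0.62 [193.024 254.592]
left_near 0.8 [192.512 263.376]
left_far 0.9 [188.096 238.608]
right_near 0.93 [191.488 262.608]
right_far 0.94 [188.416 237.696]
right_far 0.49 [192.384 253.92 ]
side {'fx': 471.46376113030306, 'fy': 471.46376113030306, 'cx': 328.26468334902165, 'cy': 243.9415775663166, 'xyz': array([0.4646, 0.8959, 0.6581]), 'orientation': array([0.0062, 0.4848, 0.8746, 0.0089])}
wedge 0.68 [334.976 184.992]
wedge 0.39 [344.704 337.584]
tool_rack 0.67 [327.808 231.216]
housing 0.94 [330.88  348.624]
left_far 0.86 [321.792 339.312]
right_near 0.85 [345.024 338.88 ]
right_far 0.94 [319.296 340.416]
```

View pics/top0.png

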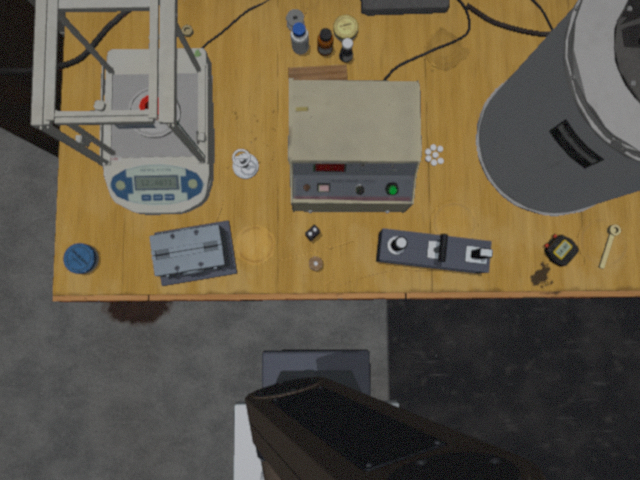

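View pics/side0.png

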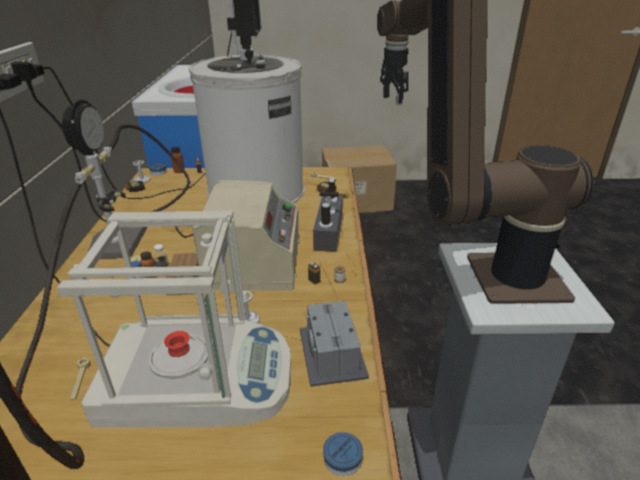

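The top view shows the housing at about (193,252) with its seam running along the columns. The rack is at (434,251), with the wedge in its right hole (478,254). In the side view the housing is at (331,345) and the wedge at about (335,185). Next I'll view enlarged crops.

Run:
```python
from h import *
t=cv2.imread('pics/top0.png');s=cv2.imread('pics/side0.png')
f=lambda im,c,r,w,h,k:cv2.resize(im[r:r+h,c:c+w],None,fx=k,fy=k,interpolation=cv2.INTER_CUBIC)
cv2.imwrite('pics/m.png',np.vstack([np.hstack([f(t,143,215,100,75,4),f(s,293,295,80,60,5)[:300]]),np.hstack([f(t,373,217,130,65,4)[:, 120:520],f(s,300,165,60,45,6.6667)[:260]])]))
np.set_printoptions(precision=4,suppress=True)
for n in('top','side'):
  for th in('housing','tool_rack','wedge'):
    for b in ctrl.silhouettes(th,n)[:1]:
        m=b['pixels'].astype(np.uint8); ys,xs=np.where(m); print(n,th,b['p'],xs.min(),xs.max(),ys.min(),ys.max(),cv2.minAreaRect(np.c_[xs,ys].astype(np.float32)))
```

```text
top housing 0.86 150 236 220 285 ((192.82432556152344, 252.9459686279297), (54.74486541748047, 83.1858901977539), 80.53767395019531)
top tool_rack 0.58 376 491 228 273 ((433.80126953125, 250.65614318847656), (114.77657318115234, 34.31382369995117), 6.842772960662842)
top wedge 0.57 464 492 246 263 ((478.0022888183594, 254.4668426513672), (28.004499435424805, 16.49671173095703), 3.814074993133545)
side housing 0.63 299 368 301 385 ((331.7043151855469, 342.2518310546875), (83.10179138183594, 60.24945068359375), 79.5625228881836)
side tool_rack 0.96 313 342 195 251 ((327.3554992675781, 222.3960418701172), (26.559968948364258, 58.75676727294922), 9.162347793579102)
```

View pics/m.png

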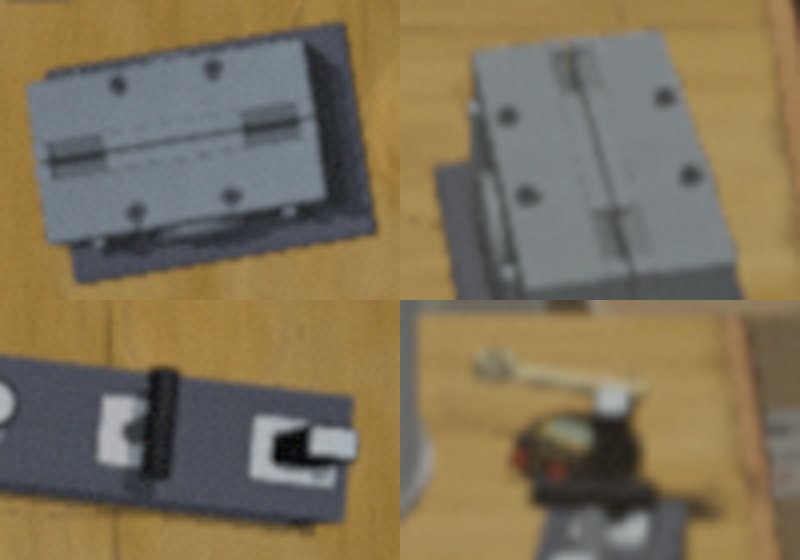

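The crops show the left notch at top-view (162,254.5) and the right one at (210.5,245.5); in the side view they are at (337,341) and (327,309). The wedge's collar is at about (476.5,254.5) in the top view, and the handle top at (486,252.5), with its long section along the rack.

Run:
```python
from h import *
np.set_printoptions(precision=4,suppress=True)
tc=lambda x,y:np.array([143+x/4-.4,215+y/4-.4]); sc=lambda x,y:np.array([293+(x-400)/5-.4,295+y/5-.4]);rc=lambda x,y:np.array([373+(x+120)/4-.4,217+(y-300)/4-.4]); sr=lambda x,y:np.array([300+(x-400)/6.667-.4,165+(y-300)/6.667-.4])
L=onz('top',tc(77,158),.073);Rr=onz('top',tc(271,123),.073)
print('L,R',L,Rr,np.linalg.norm(L-Rr),np.degrees(np.arctan2(*(L-Rr)[:2]*[-1,1])))
print('tri',tri('top',tc(77,158),'side',sc(620,232)),tri('top',tc(271,123),'side',sc(572,68)))
C=onz('top',tc(39,162),.073);D=onz('top',tc(312,117),.073);print('seam ends',C,D,np.linalg.norm(C-D),np.degrees(np.arctan2(*(C-D)[:2]*[-1,1])))
h=onz('top',rc(332,443),.122);c=onz('top',rc(293,450),.068);print('handle',h,'collar',c)
print('tri handle', tri('top',rc(332,443),'side',sr(613,400)))
ends=[onz('top',rc(x,y),.062) for x,y in((352,398),(343,522))];print('rack right end',ends,np.mean(ends,0))
a=onz('top',(376.5,229),.062);b=onz('top',rc(352,398),.062);d=b-a;print(np.linalg.norm(d),np.degrees(np.arctan2(d[0],-d[1])))
p=onz('top',rc(0,492),.062);q=onz('top',rc(343,522),.062);d=q-p;print('near edge yaw',np.degrees(np.arctan2(d[0],-d[1])))
```

```text
L,R [0.4349 0.2833 0.073 ] [0.4504 0.1943 0.073 ] 0.09033288983648442 9.873894769256113
tri (array([0.4351, 0.2832, 0.0734]), np.float64(0.0004507573736859802)) (array([0.4504, 0.1941, 0.074 ]), np.float64(0.00020840670136990224))
seam ends [0.4332 0.3007 0.073 ] [0.4531 0.1754 0.073 ] 0.1268411717257633 8.995435889311397
handle [ 0.4296 -0.2976  0.122 ] collar [ 0.4306 -0.2983  0.068 ]
tri handle (array([ 0.4292, -0.2981,  0.1206]), np.float64(0.001150096483680587))
rack right end [array([ 0.4554, -0.3291,  0.062 ]), array([ 0.3972, -0.3223,  0.062 ])] [ 0.4263 -0.3257  0.062 ]
0.2155801172612608 -6.541125149881924
near edge yaw -5.471441342168698
```

Request:
apply_moves([
  [-0.006, 0.05, 0, 0, 0, 0.1],
  [-0.012, 0.11, 0, 0, 0, 0.25],
  [-0.018, 0.17, 0, 0, 0, 0.4],
  [-0.022, 0.231, 0, 0, 0, 0.55],
  [0.02, 0.265, -0.01, 0, 0, 0.7],
  [0.07, 0.3, -0.02, 0, 0, 0.85],
  [0.12, 0.33, -0.03, 0, 0, 1],
  [0.165, 0.36, -0.04, 0, 0, 1],
  [0.21, 0.39, -0.05, 0, 0, 1],
  [0.24, 0.413, -0.06, 0, 0, 1],
  [0.252, 0.421, -0.0625, 0, 0, 1],
  [0.252, 0.421, -0.0625, 0, 0, 1],
], jaw=1)

```text
time: 2.6
eef_pos: [0.4292, -0.2987, 0.2004]
tcp_rot: [0.845, 0.536, -0.0, 0.0]
contact_force: [0.1, -0.7, -0.7]
opening: 1.0
finger_force: 0.0
```

Request:
apply_moves([
  [0, 0, 0, 0, 0, 0.2],
  [0, 0, 0, 0, 0, 0.429],
  [0, 0, 0, 0, 0, 0.429],
  [0, 0, 0, 0, 0, 0.429],
])

```text
time: 3.1
eef_pos: [0.4287, -0.2994, 0.2006]
tcp_rot: [0.744, 0.668, -0.0, 0.0]
contact_force: [-0.4, 0.0, -0.6]
opening: 0.999
finger_force: 0.0
```

Run:
```python
from h import *
s=ctrl.get_state();print(s['time'],s['eef_pos'],R.from_quat(s['tcp_rot']).as_matrix().round(4),s['contact_force'])
im=snap('side','s1.png');t=ctrl.read_camera('top')
cv2.imwrite('pics/s1c.png',np.hstack([cv2.resize(im[110:260,260:400],None,fx=2.8,fy=2.8,interpolation=2),cv2.resize(t[:,:,:][180:330,400:540],None,fx=2.8,fy=2.8,interpolation=2)])[:,:,::-1])
```

```text
3.1 [ 0.42870742 -0.29936012  0.20064577] [[ 1.081e-01  9.941e-01  3.000e-04]
 [ 9.941e-01 -1.081e-01 -5.000e-04]
 [-5.000e-04  3.000e-04 -1.000e+00]] [-0.40584789  0.01580142 -0.56653681]
```

View pics/s1c.png

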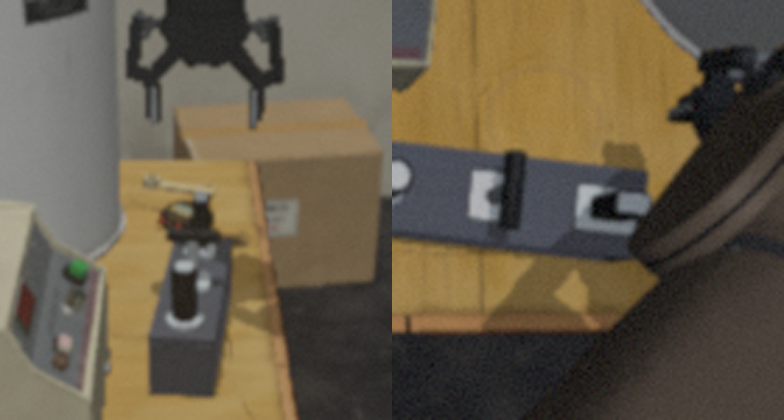

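The gripper straddles the wedge handle, with its fingers at side-crop (152,100) and (255,105) and the handle top midway between them at about (203,200). I'll go down and grip.

Request:
apply_moves([
  [0, 0, -0.04, 0, 0, 0],
  [0, 0, -0.08, 0, 0, 0],
  [0, 0, -0.11, 0, 0, 0],
  [0, 0, -0.123, 0, 0, 0],
  [0, 0, -0.123, 0, 0, 0],
  [0, 0, -0.123, 0, 0, 0],
])

```text
time: 3.95
eef_pos: [0.4298, -0.2994, 0.1032]
tcp_rot: [0.743, 0.669, 0.0, 0.001]
contact_force: [-1.0, -0.3, -0.8]
opening: 1.001
finger_force: 0.0
```

Request:
apply_moves([
  [0, 0, 0, 0, 0, 0],
  [0, 0, 0, 0, 0, 0],
  [0, 0, 0, 0, 0, 0],
  [0, 0, 0, 0, 0, 0],
  [0, 0, 0, 0, 0, 0],
  [0, 0, 0, 0, 0, 0],
], jaw=0, squeeze=100)

```text
time: 4.7
eef_pos: [0.4294, -0.2989, 0.1023]
tcp_rot: [0.743, 0.669, 0.0, 0.0]
contact_force: [1.3, 0.5, 1.7]
opening: 0.172
finger_force: 98.0
```

Request:
apply_moves([
  [0, 0, 0.03, 0, 0, 0],
  [0, 0, 0.08, 0, 0, 0],
  [0, 0, 0.13, 0, 0, 0],
  [0, 0, 0.18, 0, 0, 0],
  [0.003, 0.03, 0.225, 0, 0, 0.05],
  [0.005, 0.08, 0.248, 0, 0, 0.1],
  [0.008, 0.14, 0.248, 0, 0, 0.15],
  [0.01, 0.2, 0.248, 0, 0, 0.2],
  [0.012, 0.26, 0.248, 0, 0, 0.25],
  [0.015, 0.32, 0.248, 0, 0, 0.3],
  [0.018, 0.38, 0.248, 0, 0, 0.347],
  [0.02, 0.44, 0.248, 0, 0, 0.347],
  [0.022, 0.5, 0.23, 0, 0, 0.347],
  [0.025, 0.56, 0.2, 0, 0, 0.347],
  [0.026, 0.6, 0.16, 0, 0, 0.347],
  [0.026, 0.615, 0.12, 0, 0, 0.347],
  [0.026, 0.615, 0.11, 0, 0, 0.347],
  [0.026, 0.615, 0.11, 0, 0, 0.347],
  [0.026, 0.615, 0.11, 0, 0, 0.347],
])

```text
time: 7.08
eef_pos: [0.451, 0.1928, 0.1915]
tcp_rot: [0.646, 0.764, 0.001, 0.001]
contact_force: [0.0, -0.5, -1.8]
opening: 0.172
finger_force: 99.1
```

Run:
```python
from h import *
np.set_printoptions(precision=4,suppress=True)
s=ctrl.get_state();p=s['eef_pos'];M=R.from_quat(s['tcp_rot']).as_matrix();print(s['time'],p,M,s['contact_force'],s['opening'])
im=snap('side','s2.png');t=snap('top','t2.png')
tip=p+M[:,2]*.0903; print('tip',tip,proj('side',tip),proj('top',tip))
a=im[230:350,260:400].copy();k=2.8
cv2.imwrite('pics/s2c.png',np.hstack([cv2.resize(a,(560,480),interpolation=2)[:,:,::-1],cv2.resize(t[210:290,140:180+0],(240,480),interpolation=2)[:,:,::-1]]))
```

```text
7.075 [0.451  0.1928 0.1915] [[-0.166   0.9861  0.0026]
 [ 0.9861  0.166   0.0004]
 [-0.0001  0.0027 -1.    ]] [ 0.0138 -0.4536 -1.7629] 0.17160839968141484
tip [0.4512 0.1929 0.1012] [[326.654  296.6409]] [[207.8408 243.4442]]
```

View pics/s2c.png

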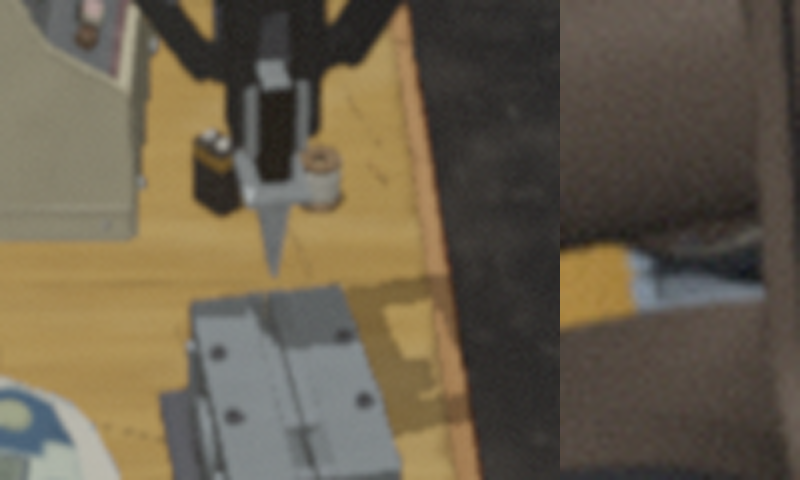

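The wedge tip shows at side px (328,298), directly above the right notch (327,309) and about 1 mm from the predicted point, so I'll push it in halfway.

Request:
apply_moves([
  [0, 0.001, -0.015, 0, 0, 0],
  [0, 0.001, -0.03, 0, 0, 0],
  [0, 0.001, -0.04, 0, 0, 0],
  [0, 0.001, -0.046, 0, 0, 0],
  [0, 0.001, -0.052, 0, 0, 0],
  [0, 0.001, -0.058, 0, 0, 0],
  [0, 0.001, -0.063, 0, 0, 0],
  [0, 0.001, -0.068, 0, 0, 0],
  [0, 0.001, -0.068, 0, 0, 0],
  [0, 0.001, -0.068, 0, 0, 0],
])

```text
time: 8.43
eef_pos: [0.45, 0.1941, 0.1351]
tcp_rot: [0.645, 0.764, 0.0, 0.0]
contact_force: [2.0, 0.2, -0.7]
opening: 0.178
finger_force: 99.3
```

Run:
```python
from h import *
s=ctrl.get_state();print(s['time'],s['eef_pos'],s['contact_force'],s['wrist_torque'],s['opening'])
im=snap('side','s3.png')
cv2.imwrite('pics/s3c.png',cv2.resize(im[260:380,280:380],(600,600)[:2] and (500,600),interpolation=2)[:,:,::-1])
```

```text
8.425 [0.45003192 0.19411131 0.13508522] [ 1.9729256   0.24813599 -0.67378758] [ 0.09711077 -0.52751004  0.01461579] 0.17754638284431803
```

View pics/s3c.png

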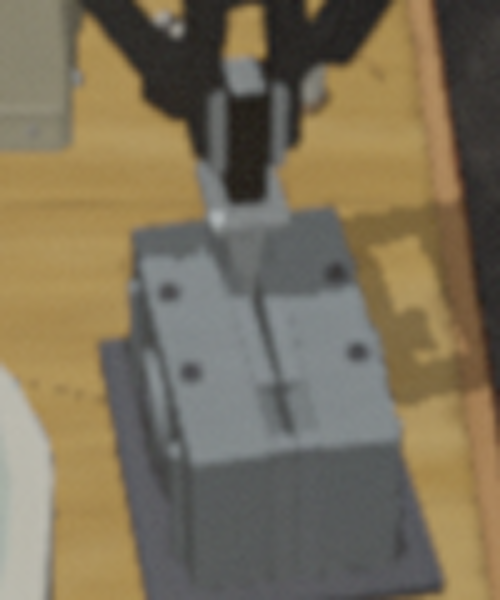

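The wedge is about halfway in. The right end has opened, with the seam gap widening at crop (255,290), and the left notch at (285,405) is still shut. Next is the left end.

Request:
apply_moves([
  [0, 0, 0.02, 0, 0, 0],
  [0, 0, 0.045, 0, 0, 0],
  [0, 0, 0.07, 0, 0, 0],
  [0, 0, 0.078, 0, 0, 0],
  [-0.005, 0.028, 0.08, 0, 0, 0],
  [-0.01, 0.06, 0.08, 0, 0, 0],
  [-0.016, 0.092, 0.08, 0, 0, 0],
  [-0.0195, 0.111, 0.08, 0, 0, 0],
  [-0.0195, 0.111, 0.075, 0, 0, 0],
  [-0.0195, 0.111, 0.06, 0, 0, 0],
  [-0.0195, 0.111, 0.045, 0, 0, 0],
  [-0.0195, 0.111, 0.035, 0, 0, 0],
  [-0.0195, 0.111, 0.035, 0, 0, 0],
  [-0.0195, 0.111, 0.035, 0, 0, 0],
])

```text
time: 10.22
eef_pos: [0.4346, 0.2829, 0.1638]
tcp_rot: [0.645, 0.764, 0.0, 0.0]
contact_force: [-0.2, 0.4, -1.9]
opening: 0.175
finger_force: 99.2
```

Run:
```python
from h import *
s=ctrl.get_state();print(s['time'],s['eef_pos'],s['contact_force'],s['wrist_torque'],s['opening'])
im=snap('side','s4.png')
cv2.imwrite('pics/s4c.png',cv2.resize(im[270:390,280:380],(500,600),interpolation=2)[:,:,::-1])
```

```text
10.225 [0.4346461  0.28288876 0.1637822 ] [-0.18209869  0.39988637 -1.92137837] [-0.04227182  0.02926457 -0.05094427] 0.17479956883394235
```

View pics/s4c.png

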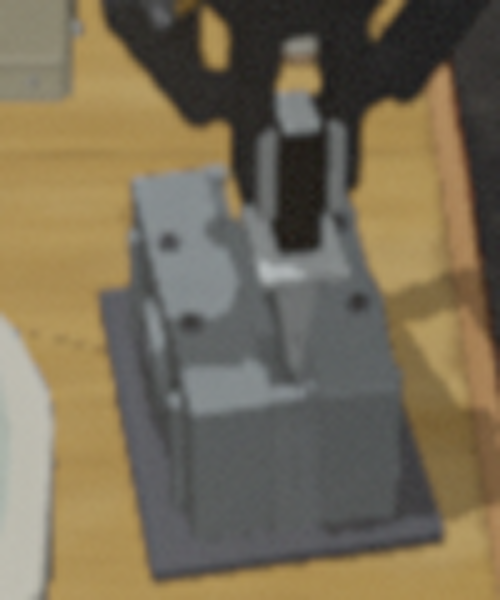

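The tip is centred over the left notch at crop (298,378), so I'll press it home.

Request:
apply_moves([
  [0, 0, -0.008, 0, 0, 0],
  [0, 0, -0.016, 0, 0, 0],
  [0, 0, -0.024, 0, 0, 0],
  [0, 0, -0.031, 0, 0, 0],
  [0, 0, -0.038, 0, 0, 0],
  [0, 0, -0.045, 0, 0, 0],
  [0, 0, -0.051, 0, 0, 0],
  [0, 0, -0.056, 0, 0, 0],
  [0, 0, -0.06, 0, 0, 0],
  [0, 0, -0.06, 0, 0, 0],
  [0, 0, -0.06, 0, 0, 0],
])

```text
time: 11.65
eef_pos: [0.434, 0.2828, 0.1148]
tcp_rot: [0.645, 0.764, -0.0, -0.0]
contact_force: [2.0, 0.7, -1.6]
opening: 0.173
finger_force: 99.7
```

Request:
apply_moves([
  [0, 0, -0.0015, 0, 0, 0],
  [0, 0, -0.003, 0, 0, 0],
  [0, 0, -0.003, 0, 0, 0],
  [0, 0, -0.003, 0, 0, 0],
])

```text
time: 12.15
eef_pos: [0.4343, 0.2829, 0.1132]
tcp_rot: [0.645, 0.764, -0.0, -0.0]
contact_force: [-0.4, 0.5, 3.0]
opening: 0.178
finger_force: 99.9
```

Contact may just be starting, so I'll press a little further until the collar is clearly seated.

Request:
apply_moves([
  [0, 0, -0.001, 0, 0, 0],
  [0, 0, -0.002, 0, 0, 0],
  [0, 0, -0.002, 0, 0, 0],
  [0, 0, -0.002, 0, 0, 0],
])

```text
time: 12.65
eef_pos: [0.4344, 0.283, 0.113]
tcp_rot: [0.645, 0.764, -0.0, -0.0]
contact_force: [-3.0, -1.2, 10.1]
opening: 0.173
finger_force: 101.0
```

Request:
apply_moves([
  [0, 0, -0.001, 0, 0, 0],
  [0, 0, -0.002, 0, 0, 0],
  [0, 0, -0.002, 0, 0, 0],
])

```text
time: 13.02
eef_pos: [0.4346, 0.2832, 0.1129]
tcp_rot: [0.645, 0.764, -0.001, -0.0]
contact_force: [-6.0, -3.2, 17.1]
opening: 0.174
finger_force: 102.1
```

Run:
```python
from h import *
s=ctrl.get_state();print(s['time'],s['eef_pos'],s['contact_force'],s['wrist_torque'],s['opening'])
im=snap('side','s5.png')
cv2.imwrite('pics/s5c.png',cv2.resize(im[270:390,280:380],(500,600),interpolation=2)[:,:,::-1])
```

```text
13.025 [0.43459988 0.28316549 0.11286273] [-5.95030542 -3.21768762 17.10968791] [-0.53393554  1.19871017 -0.00378732] 0.173907111254835
```

View pics/s5c.png

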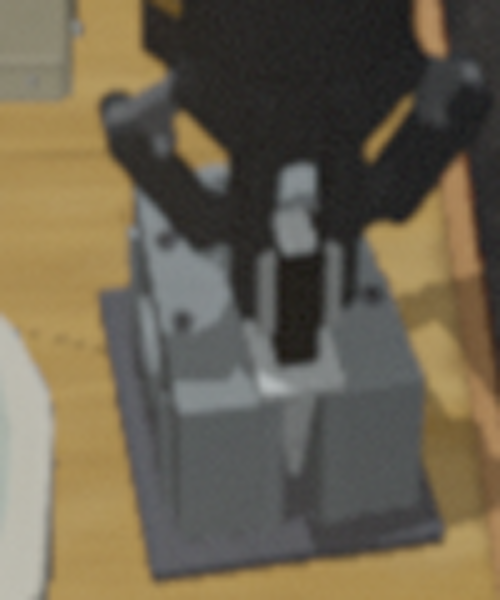

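The collar sits on the top and the left end is wide open. Now I'll return to the right end and push home.

Request:
apply_moves([
  [0, 0, 0.02, 0, 0, 0],
  [0, 0, 0.045, 0, 0, 0],
  [0, 0, 0.07, 0, 0, 0],
  [0, 0, 0.095, 0, 0, 0],
  [0, 0, 0.108, 0, 0, 0],
  [0.005, -0.028, 0.11, 0, 0, 0],
  [0.01, -0.06, 0.11, 0, 0, 0],
  [0.016, -0.092, 0.11, 0, 0, 0],
  [0.0195, -0.111, 0.11, 0, 0, 0],
  [0.0195, -0.111, 0.105, 0, 0, 0],
  [0.0195, -0.111, 0.09, 0, 0, 0],
  [0.0195, -0.111, 0.075, 0, 0, 0],
  [0.0195, -0.111, 0.065, 0, 0, 0],
  [0.0195, -0.111, 0.065, 0, 0, 0],
  [0.0195, -0.111, 0.065, 0, 0, 0],
])

```text
time: 14.95
eef_pos: [0.4502, 0.1943, 0.1621]
tcp_rot: [0.645, 0.764, 0.0, 0.0]
contact_force: [0.1, 0.5, -2.2]
opening: 0.179
finger_force: 99.2
```

Run:
```python
from h import *
s=ctrl.get_state();print(s['time'],s['eef_pos'],s['contact_force'],s['wrist_torque'],s['opening'])
im=snap('side','s6.png')
cv2.imwrite('pics/s6c.png',cv2.resize(im[270:390,280:380],(500,600),interpolation=2)[:,:,::-1])
```

```text
14.95 [0.45015309 0.19430283 0.16212466] [ 0.12777426  0.49538002 -2.17935809] [-0.01152834 -0.02167395  0.0169337 ] 0.17861264618389486
```

View pics/s6c.png

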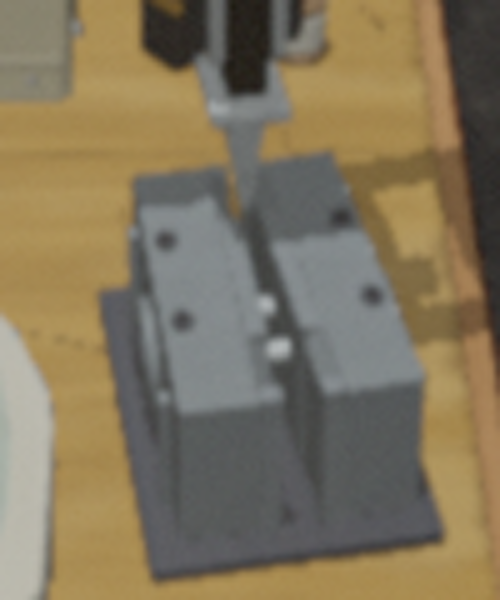

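The left end stands wide open and the right is about half open, with the wedge tip in its gap at crop (243,205). I'll push it fully home.

Request:
apply_moves([
  [0, 0, -0.01, 0, 0, 0],
  [0, 0, -0.02, 0, 0, 0],
  [0, 0, -0.03, 0, 0, 0],
  [0, 0, -0.038, 0, 0, 0],
  [0, 0, -0.045, 0, 0, 0],
  [0, 0, -0.052, 0, 0, 0],
  [0, 0, -0.057, 0, 0, 0],
  [0, 0, -0.06, 0, 0, 0],
  [0, 0, -0.062, 0, 0, 0],
  [0, 0, -0.064, 0, 0, 0],
  [0, 0, -0.065, 0, 0, 0],
  [0, 0, -0.065, 0, 0, 0],
])

```text
time: 16.5
eef_pos: [0.4506, 0.1942, 0.1129]
tcp_rot: [0.645, 0.764, -0.0, 0.0]
contact_force: [-6.0, -1.9, 17.8]
opening: 0.172
finger_force: 102.3
```

Request:
apply_moves([
  [0, 0, 0.0015, 0, 0, 0],
  [0, 0, 0.0025, 0, 0, 0],
  [0, 0, 0.0025, 0, 0, 0],
])

```text
time: 16.88
eef_pos: [0.4504, 0.1942, 0.113]
tcp_rot: [0.645, 0.764, 0.0, 0.0]
contact_force: [-1.9, -0.2, 9.1]
opening: 0.178
finger_force: 100.5
```

Request:
apply_moves([
  [0, 0, 0, 0, 0, 0],
  [0, 0, 0, 0, 0, 0],
  [0, 0, 0, 0, 0, 0],
  [0, 0, 0, 0, 0, 0],
  [0, 0, 0, 0, 0, 0],
  [0, 0, 0, 0, 0, 0],
], jaw=1)

```text
time: 17.62
eef_pos: [0.4499, 0.1941, 0.1119]
tcp_rot: [0.645, 0.764, -0.0, -0.0]
contact_force: [0.4, 0.8, -0.2]
opening: 1.002
finger_force: 0.0
```

Request:
apply_moves([
  [0, 0, 0.01, 0, 0, 0],
  [0, 0, 0.04, 0, 0, 0],
  [0, 0, 0.08, 0, 0, 0],
  [0, 0, 0.13, 0, 0, 0],
  [0, 0, 0.18, 0, 0, 0],
  [0, -0.04, 0.2, 0, 0, 0],
  [0, -0.1, 0.2, 0, 0, 0],
  [0, -0.16, 0.2, 0, 0, 0],
  [0, -0.22, 0.2, 0, 0, 0],
  [0, -0.25, 0.2, 0, 0, 0],
  [0, -0.25, 0.2, 0, 0, 0],
])

```text
time: 19.0
eef_pos: [0.45, -0.0072, 0.2726]
tcp_rot: [0.647, 0.763, 0.0, 0.0]
contact_force: [-0.5, 0.3, -0.1]
opening: 0.997
finger_force: 0.0
```

Run:
```python
from h import *
s=ctrl.get_state();print(s['time'],s['eef_pos'],s['contact_force'],s['opening'])
im=snap('side','s7.png');t=snap('top','t7.png')
cv2.imwrite('pics/s7c.png',np.hstack([cv2.resize(im[270:390,280:380],(400,480),interpolation=2),cv2.resize(t[210:290,143:243],(400,480)and(400,320),interpolation=2)[:].copy() if 0 else cv2.copyMakeBorder(cv2.resize(t[210:290,143:243],(400,320),interpolation=2),0,160,0,0,0)])[:,:,::-1])
```

```text
19.0 [ 0.4499799  -0.00716559  0.27257667] [-0.54129534  0.3385573  -0.08570698] 0.9971284740473559
```

View pics/s7c.png

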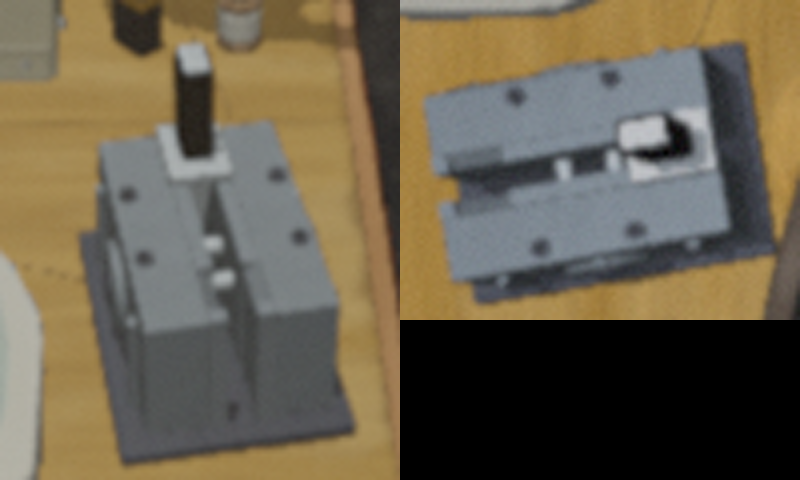

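Both ends are open, the gap looks even in both views, and the wedge stands with its collar flat on the top in the right notch. I'm handing in.

```bash
python3 -c "
from plant import ctrl
print(ctrl.sign_off())"
```

```text
the job is handed in; nothing more can be done
None
```

The job is handed in at about 19 s: both ends of the seam look fully and evenly open in the last pictures, the wedge is left standing fully home in the right notch, and the arm is clear.

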